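Pin the sample carriage in line on its sloping mount

TASK

The sample carriage has crept sideways on the sloping instrument mount. Take the yellow-handled tapered drift from its stand and push it through the carriage hole into the offset hole below, fully home with its collar flat on the carriage, so that the carriage is drawn into line. Then swing the red keeper all the way to its stop over the collar, and let go, leaving the bottle, beaker and brass weight where they are.

Things in the scene. Friction and masses are not known exactly. Their poses are not given: they have to be found in the camera images.
- mount: Fixed sloping mount: white box, 250 x 270 mm foot, 80 to 200 mm high, the fixed hole 125 mm up. Origin on the bench under the fixed hole; z up. Its blue top plate slopes at 30 deg, low edge towards the mount's own -x, high edge towards +x. The slope's low edge faces the robot's right, within 20 deg; the mount stands left or right on the bench.
- seat (a point): On the axis of the fixed hole, 11 mm out from the blue plate: level with the carriage's top face. Axes: x up the slope, y level across it, z square out of the plate along the hole (30 deg from vertical, leaning to the mount's -x). Both holes are 19.5 mm wide. Downwards: carriage 10 mm, gap 1 mm, blue plate 10 mm, then open over 50 mm. When done the collar's underside lies here.
- eye (a point): Centre of the mouth of the carriage's hole, on its top face; axes as seat. The aluminium carriage is 86 mm up the slope by 165 mm across, 10 mm thick, with an amber glass cell in black clips 97 mm to the -y side of the hole, 12 mm above the carriage. It takes about 3 N to slide.
- carriage (a joint): Sideways slide of the carriage, m: 0 when its hole is in line with the fixed hole, positive when it has crept along seat's -y. It starts 5 to 8 mm out.
- drift_grip (a point): Middle of the drift's yellow handle (round, 26 mm wide, 60 mm long): grip here. z runs along its axis from tip to handle end. Below the handle: steel collar 50 mm wide, 6 mm thick; straight shank 18 mm wide, 24 mm long; taper 36 mm long to a flat tip 6 mm wide. About 200 g. It starts upright in the stand.
- drift_collar (a point): Centre of the underside of the drift's collar, on its axis, 36 mm below drift_grip and 60 mm above the tip. z as for drift_grip.
- stand: Grey block 85 x 85 x 70 mm (fixed) with an upright hole 23 mm wide and 65 mm deep, in which the drift stands with its collar on the block's top. Origin at the centre of its underside.
- keeper (a joint): Angle of the red keeper arm, rad: 0 at its stop, lying along seat's -y from its pivot, over the uphill edge of the collar; positive swung away uphill. Starts at 1.0 to 1.4, takes about 1 N at the tab, stays where left. It passes 3.5 mm over the collar of a drift fully home; one not home blocks it.
- pivot (a point): Pivot of the keeper at the arm's underside: 26 mm along seat's x, 72 mm along seat's y and 9.5 mm along seat's z from seat. It turns about seat's z.
- tab (a point): On the axis of the keeper's upright round red tab (14 mm diameter, top 10 mm above this point, arm's top face 20 mm below it), 114 mm from the pivot. The arm is 14 mm wide and 6 mm thick.
- oil_bottle: Bystander: amber sample jar, 64 mm diameter, 120 mm high; origin at the underside.
- beaker: Bystander: clear beaker, 68 mm diameter, 85 mm high; origin at the underside.
- weight: Bystander: brass weight, 40 mm diameter, 54 mm high; origin at the underside.
- drift: The drift as a whole; origin at the centre of its tip, z along its axis towards the handle.
Mind the look-alikes: they are no part of the job. Leave any green or purple look-alike of the drift alone.

How it is judged:
By the outcome, as a careful person would: the job done as asked, in the order asked, and still so for the second after the job is handed in, with the robot touching nothing.
It also fails if it takes over 56 s, if anything falls off the work surface, if the arm or the gripper's body presses on something with over 40 N, if the wrist force passes 120 N, or if a joint passes its speed limit or range.

ROBOT

A 7-joint arm with a two-finger parallel gripper is mounted at the origin on the work surface. World frame = base frame: x ahead of the robot, y to its left, z up, the work surface at z = 0. Lengths are in m, angles in rad, forces in N, time in s.
With the tool pointing down it reaches from about 0.4 to 0.85 m from the base axis. Payload 4.5 kg.
Tool frame: the origin (TCP) lies where the fingers leave the gripper's body, on its centre line; the fingertips stand 64 mm ahead of it and the grasp point (between the pads) lies 45 mm ahead of it; z points along the fingers, y is the direction in which the jaws open and shut (so a half turn about z gives the same grasp; the last joint's range is limited). The gripper opens to 88 mm and grips with 3 to 60 N. Pads are 18 mm wide; open, the fingers measure 123 mm over their backs; the gripper's body (75 mm by 187 mm) begins 45 mm behind the grasp point.
Start: joints at [1.187, 0.689, -0.195, 1.565, 0.157, 0.902, -0.215], TCP at [0.254, -0.571, 0.303] pointing down, gripper open.
Joint ranges: [-3.01, 3.01], [-0.46, 2.08], [-1.47, 1.51], [0.13, 2.56], [-1, 4.14], [0.04, 2.09], [-2.66, 2.66]. Speed limits (rad/s): [2.57, 2.57, 3.14, 3.14, 3.14, 3.14, 3.14].

INTERFACE

Orientations are given as a unit quaternion [x, y, z, w].
In Python, from plant import monitor, snapshot, workorder, finder gives the robot as it stands.
- The arm moves only by the tool carry_out, never from a script. Its argument "motion" is one flat list of numbers, 6 for each row, row after row: the shift along the tool's x, y, z in cm, then the turn, a rotation vector about the tool's x, y, z in rad. In form: [x, y, z, rx, ry, rz, x, y, z, rx, ry, rz, ...]. A call has 1 to 8 rows; each row shifts and turns the commanded pose from where the row before left it, along the tool's axes as they then stand; what a row does not reach is not made up. A row lasts 1/8 s, in which the tool goes at most 62.5 mm and 10.7 degrees, less where a joint would pass 70% of its speed; a pose out of reach is approached as far as the arm can. A call with a gripper value outside its range is refused whole. "hand" is the finger opening in cm, from 0 to 8.81, set as the call begins (left out, the last holds). The fingers move at their own pace and stop on an object; "grip_force" is the grip in N (left out, the last holds). Time passes only in rows, so rows that do not move let the fingers close. It gives the time, the measured TCP pose, the force and the opening at its end, in the units of the state.
- monitor.get_state(): the state, without advancing time (a new reading comes with each control period).
- snapshot(name): name is "scene" or "top" or "wrist"; returns a dict with "frame" (384x512x3 uint8, red, green, blue), "range_z" (384x512 float32, m along the optical axis (not along the pixel's ray), 0 where there is no reading), "fx", "fy", "cx", "cy" (pixels), "rvec" (rotation vector, rad) and "tvec" (3), from world to camera coordinates, as OpenCV has them; the wrist camera has in their place "hand_eye" (4x4, takes a point from camera to tool coordinates, whose origin is the TCP and whose axes are the flange's). Camera axes: x right, y down, z forward; pixel columns grow to the right and rows downward; lengths in m; the calibration is good to about 2 mm. A picture is of the moment at which its call begins: read the wrist's pose just before it.
- workorder.finish_job(): hands the job in, once; it reports no verdict.
Trained networks look in a picture, given as the dict that the camera call returned (one of the last four; its "shot" number tells which), for a name from the list of things; names that differ only in an ending like _2 or _b are one class to them, and where a whole thing is asked for, a point or a joint stands for the part that bears it (a point fixed in the world has none). Each returns a list of dicts, best first, with "p" (0 to 1); they miss things now and then, are a little off and sometimes report something else, mostly with a low value. They report only what shows in the picture. A call takes as long as a camera call. They do not tell look-alikes from the thing itself.
- finder.masks_of(picture, thing): "pixels" (384x512 bool, what is visible of it) and "extent" ([left, top, right, bottom] in pixels, round what is visible of it).
The state is a dict: "clock": time; "q": joint angles; "qd": joint speeds; "joint_torque": joint torques, N m; "tool_pos": TCP position; "eef_rot": TCP orientation; "contact_force": force on the tool from outside, world axes, zero at the start; "moment": the same for the moment, N m; "opening": opening from 0.0 (shut) to 1.0 (fully open).
Only numpy, scipy, OpenCV 4.12 (cv2) and the standard library are available. Lean on these libraries where they do the work, as an engineer would, in place of code of your own. Each camera call takes 0.05 s, during which the arm holds its last target. There are 200 camera calls.

## Working session

There is one attempt and no reset: what is moved stays moved. The work goes in short steps, Python scripts to look and compute and a tool call to move; the robot and the scene stay as the last step left them, time stands still between calls to the robot, and variables do not carry over. Pictures are saved under pics/ and viewed, about 8 in all and at most 12, crops included, and the job is handed in when it is done.

Besides the shell and the picture viewer there is one more tool, called after ">>>" as a command line: name --argument value ..., lists and objects as JSON in quotes. carry_out: Moves the arm, as the interface text tells. Its arguments: {"type":"object","properties":{"motion":{"type":"array"},"hand":{"type":"number"},"grip_force":{"type":"number"}},"required":["motion"]}

```bash
mkdir -p pics; ls; cat > h.py <<'E'
import numpy as np, cv2
from scipy.spatial.transform import Rotation as R
from plant import monitor, snapshot, workorder, finder
def cam2world(s, st=None):
    if 'rvec' in s:
        Rm=R.from_rotvec(np.ravel(s['rvec'])).as_matrix(); t=np.ravel(s['tvec'])
        return Rm.T, -Rm.T@t
    H=np.array(s['hand_eye']); Rt=R.from_quat(st['eef_rot']).as_matrix()
    return Rt@H[:3,:3], Rt@H[:3,3]+np.array(st['tool_pos'])
def cloud(s, st=None):
    z=s['range_z']; v,u=np.mgrid[:384,:512]
    P=np.stack([(u-s['cx'])/s['fx']*z,(v-s['cy'])/s['fy']*z,z],-1)
    A,b=cam2world(s,st); W=P@A.T+b; W[z<=0]=np.nan
    return W
def proj(s,X,st=None):
    A,b=cam2world(s,st); p=(np.atleast_2d(X)-b)@A
    return np.c_[p[:,0]/p[:,2]*s['fx']+s['cx'],p[:,1]/p[:,2]*s['fy']+s['cy']]
E
python3 - <<'E'
from h import *
st=monitor.get_state(); print({k:np.round(v,3) for k,v in st.items()})
ims=[]
for n in ['scene','top']:
    s=snapshot(n); cv2.imwrite(f'pics/{n}0.png',s['frame'][...,::-1]); 
    np.savez(f'{n}0.npz',**{k:v for k,v in s.items() if not isinstance(v,str)})
    W=cloud(s)
    for t in ['mount','stand','drift','carriage','keeper','oil_bottle','beaker','weight']:
        for d in finder.masks_of(s,t):
            if d['p']>.3: 
                m=d['pixels']; print(n,t,round(d['p'],2),np.round(d['extent']),np.round(np.nanmedian(W[m],0),3), np.round(np.nanmax(W[m][:,2]),3))
E
```

```text
pics
{'clock': np.float64(0.0), 'q': array([ 1.187,  0.69 , -0.195,  1.566,  0.157,  0.902, -0.215]), 'qd': array([ 0.001,  0.   ,  0.002, -0.001,  0.001,  0.002,  0.   ]), 'joint_torque': array([ 0.0000e+00, -5.2757e+01, -1.2670e+00, -1.5343e+01, -5.3000e-02,
        7.0000e-03,  0.0000e+00]), 'tool_pos': array([ 0.253, -0.571,  0.302]), 'eef_rot': array([ 0.978,  0.207, -0.   , -0.001]), 'contact_force': array([ 0.544,  0.589, -0.689]), 'moment': array([-0.015, -0.006, -0.025]), 'opening': np.float64(0.999)}
scene mount 0.58 [183. 121. 280. 231.] [ 0.532 -0.103  0.114] 0.247
scene stand 0.58 [256. 224. 298. 269.] [0.56  0.182 0.048] 0.077
scene drift 0.89 [284. 261. 302. 290.] [0.61  0.304 0.079] 0.133
scene drift 0.82 [226. 228. 241. 255.] [0.675 0.117 0.076] 0.132
scene drift 0.54 [274. 216. 290. 242.] [0.543 0.164 0.093] 0.14
scene carriage 0.63 [208. 151. 251. 197.] [ 0.561 -0.115  0.13 ] 0.16
scene keeper 0.43 [215. 124. 250. 149.] [ 0.467 -0.212  0.195] 0.247
scene oil_bottle 0.66 [176. 128. 193. 165.] [ 0.575 -0.395  0.078] 0.126
scene beaker 0.61 [204. 129. 224. 147.] [ 0.4
[... 180 characters left out ...]
58. 361. 246.] [ 0.494 -0.157  0.142] 0.246
top stand 0.97 [187. 168. 233. 214.] [0.523 0.148 0.067] 0.078
top drift 0.72 [218. 141. 229. 159.] [0.663 0.108 0.069] 0.131
top drift 0.65 [152. 160. 169. 174.] [0.599 0.291 0.07 ] 0.132
top drift 0.49 [198. 185. 216. 201.] [0.531 0.152 0.079] 0.142
top carriage 0.78 [273. 165. 328. 201.] [ 0.555 -0.122  0.132] 0.159
top keeper 0.45 [330. 190. 345. 228.] [ 0.471 -0.215  0.19 ] 0.246
top oil_bottle 0.63 [184. 172. 233. 215.] [0.521 0.147 0.067] 0.078
top oil_bottle 0.55 [382. 179. 410. 199.] [ 0.556 -0.402  0.114] 0.127
top beaker 0.84 [386. 212. 409. 236.] [ 0.447 -0.422  0.048] 0.092
top weight 0.58 [116. 185. 134. 201.] [0.532 0.411 0.034] 0.06
```

```bash
python3 - <<'E'
import cv2
a=cv2.imread('pics/scene0.png')[110:330,160:360]; b=cv2.imread('pics/top0.png')[125:255,105:420]
a=cv2.resize(a,None,fx=2,fy=2); b=cv2.resize(b,None,fx=2.5,fy=2.5)
import numpy as np
c=np.zeros((600,800,3),'uint8'); 
a=cv2.resize(cv2.imread('pics/scene0.png')[115:325,165:355],(253,280)); a=cv2.resize(cv2.imread('pics/scene0.png')[115:325,165:355],None,fx=1.28,fy=1.28)
c[:a.shape[0],:a.shape[1]]=a; b=b[:325]; c[272:597,:788]=b
a=cv2.resize(cv2.imread('pics/scene0.png')[118:250,180:320],None,fx=2,fy=2);c[:264,300:580]=a
cv2.imwrite('pics/m0.png',c)
E
```

```text
(no output)
```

View pics/m0.png

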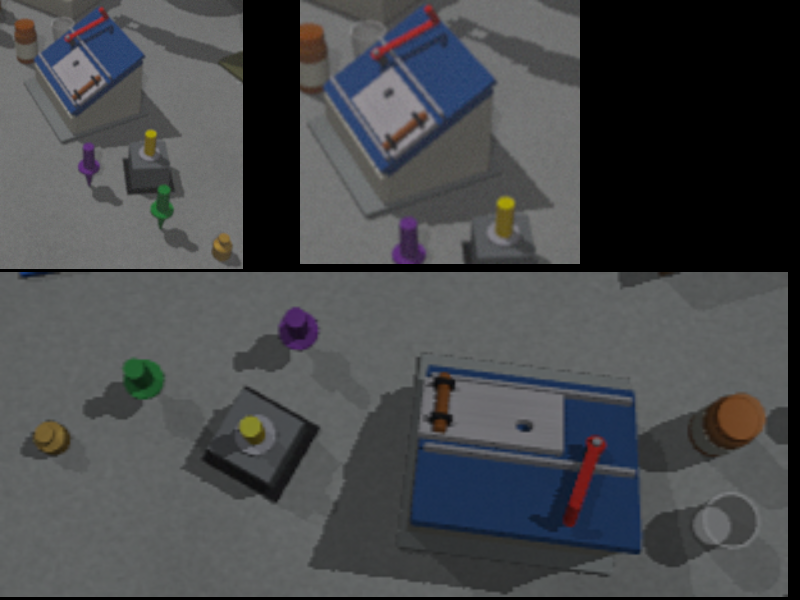

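```bash
python3 - <<'E'
from h import *
from scipy.optimize import least_squares
for n in ['scene','top']:
    s=dict(np.load(f'{n}0.npz')); W=cloud(s); f=s['frame'].astype(int); hsv=cv2.cvtColor(s['frame'],cv2.COLOR_RGB2HSV)
    e={'scene':(183,121,280,231),'top':(260,158,361,246)}[n]
    box=np.zeros((384,512),bool); box[e[1]-3:e[3]+3,e[0]-3:e[2]+3]=1
    m=box&(hsv[...,0]>100)&(hsv[...,0]<125)&(hsv[...,1]>120)&np.isfinite(W[...,2])
    P=W[m]
    c=np.median(P,0)
    for _ in range(4):
        U,S,V=np.linalg.svd(P-P.mean(0),full_matrices=False); nv=V[2]*np.sign(V[2][2]); d=(P-P.mean(0))@nv; c=P.mean(0); P=P[abs(d)<.004]
    print(n,len(P),'normal',nv.round(3),np.degrees(np.arccos(nv[2])).round(1),'lean az',np.degrees(np.arctan2(nv[1],nv[0])).round(1), 'c',c.round(4), 'zrange',P[:,2].min(),P[:,2].max(), d.std())
    # red
    r=box&((hsv[...,0]<6)|(hsv[...,0]>174))&(hsv[...,1]>170)
    h=((W-c)@nv)
    print(' red n',r.sum(),'height pct',np.nanpercentile(h[r],[5,25,50,75,95]).round(4))
    y=(hsv[...,0]>22)&(hsv[...,0]<32)&(hsv[...,1]>200)&(hsv[...,2]>60)
    print(' yellow',y.sum(), np.nanmedian(W[y],0).round(3),np.nanmax(W[y],0).round(3),np.nanmin(W[y],0).round(3))
    g=box&(hsv[...,1]<40)&(abs(h-.011)<.003); print(' carriage h',g.sum(),np.nanmedian(h[g]))
E
```

```text
scene 1608 normal [ 0.498 -0.052  0.866] 30.0 lean az -5.9 c [ 0.4927 -0.1541  0.1538] zrange 0.0825005811089059 0.2006133890943057 0.0018709247181045794
 red n 67 height pct [0.0229 0.0248 0.0262 0.0283 0.0566]
 yellow 39 [0.538 0.158 0.136] [0.549 0.168 0.14 ] [0.527 0.147 0.087]
 carriage h 768 0.011076423233766614
top 3128 normal [ 0.498 -0.053  0.866] 30.0 lean az -6.1 c [ 0.4799 -0.173   0.1586] zrange 0.07850859664070509 0.20104634340733973 0.0017378789781637846
 red n 168 height pct [0.0235 0.0255 0.0275 0.0302 0.0557]
 yellow 3 [0.534 0.145 0.086] [0.536 0.148 0.094] [0.528 0.144 0.085]
 carriage h 1226 0.010897875500972695
```

```bash
cat >> h.py <<'E'
n_=np.array([.498,-.0525,.866]); n_/=np.linalg.norm(n_)
ys=np.cross([0,0,1],-n_*[1,1,0]); ys/=np.linalg.norm(ys); xs=np.cross(ys,n_)
c_=np.array([.4799,-.173,.1586])  # on blue plate
def on_plane(s,uv,h,st=None):
    A,b=cam2world(s,st); d=A@np.array([(uv[0]-s['cx'])/s['fx'],(uv[1]-s['cy'])/s['fy'],1]); 
    t=((c_+h*n_-b)@n_)/(d@n_); return b+t*d
E
python3 - <<'E'
from h import *
print(xs,ys,n_)
s=dict(np.load('top0.npz'))
e=on_plane(s,(315,186.6),.011); p=on_plane(s,(343.4,193),.027)
print('eye',e,'pivot',p,'pivot-eye in seat',[(p-e)@a for a in (xs,ys,n_)])
sc=dict(np.load('scene0.npz'))
print('tcp px', proj(s,[.254,-.571,.303]),proj(sc,[.254,-.571,.303]))
print('drift top px',proj(s,[.531,.152,.136]))
w=snapshot('wrist'); print(w['hand_eye'])
W=cloud(s); r=finder.masks_of(snapshot('top'),'stand')[0]['pixels']
Q=W[r]; Q=Q[(Q[:,2]>.06)&(Q[:,2]<.073)]
print(cv2.minAreaRect((Q[:,:2]*1000).astype('float32')), np.median(Q[:,2]))
E
```

```text
[-0.86091924  0.09075956  0.50058043] [-0.10484071 -0.99448903  0.        ] [ 0.49782175 -0.05248121  0.86569003]
eye [ 0.54280133 -0.16188231  0.13580872] pivot [ 0.52193196 -0.23849241  0.16164781] pivot-eye in seat [np.float64(0.023948280704953924), np.float64(0.07837585966877685), np.float64(0.015999999999999907)]
tcp px [[493.38823541 296.80574392]] [[234.60808476  51.77587233]]
drift top px [[205.9135731  188.21038788]]
[[-6.35171647e-04 -9.67088496e-01 -2.54439455e-01  6.45048623e-02]
 [ 9.99999661e-01 -4.80842555e-04 -6.68741127e-04  1.34496167e-04]
 [ 5.24386534e-04 -2.54439794e-01  9.67088474e-01 -8.27917084e-02]
 [ 0.00000000e+00  0.00000000e+00  0.00000000e+00  1.00000000e+00]]
((536.2666625976562, 156.49746704101562), (85.89727783203125, 85.0787582397461), 61.73381042480469) 0.06958704186957243
```

>>> carry_out --motion '[0, 0, -2.5, 0, 0, 0.13, 0, 0, -2.5, 0, 0, 0.13, 0, 0, -2.5, 0, 0, 0.13, 0, 0, -2.5, 0, 0, 0.13, 1.6, -5, 0, 0, 0, 0, 1.6, -5, 0, 0, 0, 0, 1.6, -5, 0, 0, 0, 0, 1.6, -5, 0, 0, 0, 0]'

```text
clock: 2.05
tool_pos: [0.3383, -0.3771, 0.4029]
eef_rot: [0.999, -0.051, 0.0, 0.0]
contact_force: [0.1, -0.5, 0.4]
opening: 1.002
```

>>> carry_out --motion '[1.5, -5, 0, 0, 0, 0, 1.5, -5, 0, 0, 0, 0, 1.5, -5, 0, 0, 0, 0, 1.5, -5, 0, 0, 0, 0, 1.5, -5, 0, 0, 0, 0, 1.5, -5, 0, 0, 0, 0, 1.5, -5, 0, 0, 0, 0, 1.5, -5, 0, 0, 0, 0]'

```text
clock: 3.05
tool_pos: [0.4984, 0.0084, 0.4029]
eef_rot: [0.999, -0.051, 0.0, 0.0]
contact_force: [0.2, 0.3, 0.0]
opening: 1.001
```

>>> carry_out --motion '[0.7, -4.6, 1, 0, 0, 0, 0.7, -4.6, 2, 0, 0, 0, 0.7, -4.6, 3, 0, 0, 0, 0, 0, 3, 0, 0, 0, 0, 0, 1, 0, 0, 0, 0, 0, 0, 0, 0, 0]'

```text
clock: 3.8
tool_pos: [0.5328, 0.1411, 0.3027]
eef_rot: [0.999, -0.052, -0.0, 0.0]
contact_force: [-0.5, -0.1, -1.0]
opening: 1.002
```

```bash
python3 - <<'E'
from h import *
st=monitor.get_state(); w=snapshot('wrist'); cv2.imwrite('pics/w1.png',w['frame'][...,::-1])
W=cloud(w,st); hsv=cv2.cvtColor(w['frame'],cv2.COLOR_RGB2HSV)
y=(hsv[...,0]>20)&(hsv[...,0]<34)&(hsv[...,1]>180)&(hsv[...,2]>50)
print(st['tool_pos'],R.from_quat(st['eef_rot']).as_matrix().round(3))
P=W[y]; t=P[P[:,2]>np.nanmax(P[:,2])-.004]; print('top',cv2.minEnclosingCircle((t[:,:2]*1000).astype('float32')),np.nanmedian(t,0),len(t))
G=W[(hsv[...,1]<60)]; 
for lo,hi in((.066,.0725),(.0735,.08)):
    m=(hsv[...,1]<60)&(W[...,2]>lo)&(W[...,2]<hi)&(np.hypot(W[...,0]-.536,W[...,1]-.156)<(.07 if lo<.07 else .03))
    print(lo,m.sum(),cv2.minAreaRect((W[m][:,:2]*1000).astype('float32')),cv2.minEnclosingCircle((W[m][:,:2]*1000).astype('float32')))
E
```

```text
[0.53283561 0.14113153 0.30269623] [[ 0.995 -0.103 -0.001]
 [-0.103 -0.995 -0.001]
 [-0.     0.001 -1.   ]]
top ((544.4434204101562, 89.20074462890625), 9.999999747378752e-05) [0.54444341 0.08920075 0.32845278] 1
0.066 3895 ((535.1347045898438, 155.70587158203125), (85.14414978027344, 85.31568908691406), 61.70502471923828) ((534.8021240234375, 155.7870330810547), 59.67206573486328)
0.0735 796 ((538.8982543945312, 154.3070068359375), (49.689048767089844, 41.757835388183594), 68.80915069580078) ((535.4076538085938, 155.6591796875), 24.856855392456055)
```

View pics/w1.png

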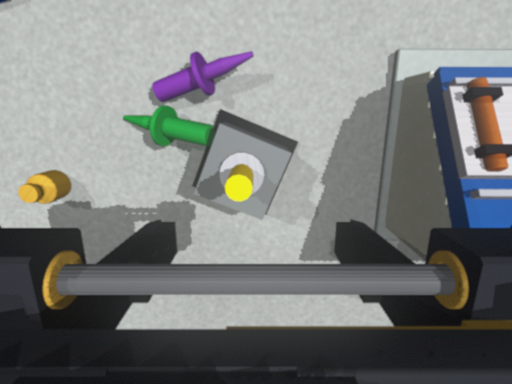

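```bash
python3 - <<'E'
from h import *
st=monitor.get_state(); w=snapshot('wrist'); W=cloud(w,st); hsv=cv2.cvtColor(w['frame'],cv2.COLOR_RGB2HSV)
for nm,a,b in(('green',50,80),('purple',130,160),('yellow',20,34)):
    m=(hsv[...,0]>a)&(hsv[...,0]<b)&(hsv[...,1]>100)&(hsv[...,2]>40); m[225:]=0
    P=W[m]; print(nm,m.sum(),np.nanpercentile(P,[2,50,98],axis=0).round(3).tolist())
P=P[P[:,2]>.13]; print(len(P),cv2.minEnclosingCircle((P[:,:2]*1000).astype('float32')),np.nanmedian(P,0))
s=snapshot('top'); cv2.imwrite('pics/top1.png',cv2.resize(s['frame'][120:260,100:300,::-1],None,fx=4,fy=4))
E
```

```text
green 1797 [[0.574, 0.19, 0.012], [0.593, 0.238, 0.043], [0.616, 0.291, 0.057]]
purple 1998 [[0.629, 0.139, 0.02], [0.648, 0.194, 0.034], [0.667, 0.249, 0.05]]
yellow 1857 [[0.521, 0.145, 0.011], [0.539, 0.398, 0.055], [0.552, 0.424, 0.138]]
616 ((536.038330078125, 155.61361694335938), 12.859495162963867) [0.53652861 0.15546439 0.13676649]
```

View pics/top1.png

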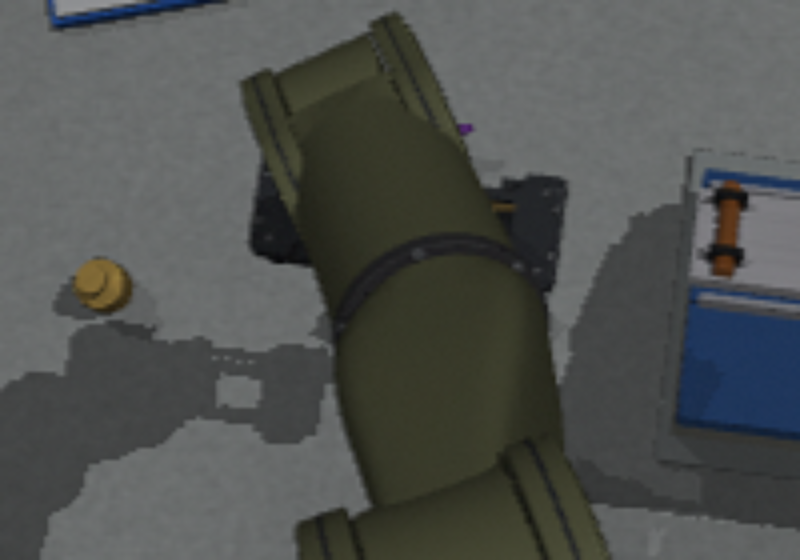

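>>> carry_out --motion '[0.2, -1.45, 2, 0, 0, 0, 0, 0, 4, 0, 0, 0, 0, 0, 4, 0, 0, 0, 0, 0, 3, 0, 0, 0, 0, 0, 2, 0, 0, 0, 0, 0, 0.2, 0, 0, 0, 0, 0, 0, 0, 0, 0]'

```text
clock: 4.82
tool_pos: [0.5365, 0.1568, 0.1508]
eef_rot: [0.999, -0.051, 0.0, -0.0]
contact_force: [-0.8, 0.6, -0.7]
opening: 1.002
```

>>> carry_out --motion '[0, 0, 0, 0, 0, 0, 0, 0, 0, 0, 0, 0, 0, 0, 0, 0, 0, 0, 0, 0, 0, 0, 0, 0, 0, 0, 0, 0, 0, 0, 0, 0, 0, 0, 0, 0]' --hand 2.0 --grip_force 40

```text
clock: 5.58
tool_pos: [0.5363, 0.1562, 0.1507]
eef_rot: [0.999, -0.051, 0.0, 0.0]
contact_force: [-0.9, -0.3, -0.3]
opening: 0.343
```

>>> carry_out --motion '[0, 0, 0, 0, 0, 0, 0, 0, 0, 0, 0, 0, 0, 0, -2, 0, 0, 0, 0, 0, -4, 0, 0, 0, 0, 0, -4, 0, 0, 0, 0, 0, -4, 0, 0, 0, 0, 0, -4, 0, 0, 0, 0, 0, -2, 0, 0, 0]' --hand 1.5

```text
clock: 6.58
tool_pos: [0.5365, 0.1563, 0.3526]
eef_rot: [0.999, -0.051, 0.001, -0.0]
contact_force: [0.0, 0.1, -3.1]
opening: 0.285
```

>>> carry_out --motion '[2.15, 4.6, 0, 0, 0, 0, 2.15, 4.6, 0, 0, 0, 0, 2.15, 4.6, 0, 0, 0, 0, 2.15, 4.6, 0, 0, 0, 0, 2.15, 4.6, 0, 0, 0, 0, 2.15, 4.6, 0, 0, 0, 0, 2.15, 4.6, 0, 0, 0, 0, 0, 0, 0, 0, -0.131, 0]'

```text
clock: 7.58
tool_pos: [0.6513, -0.1866, 0.3505]
eef_rot: [0.996, -0.056, -0.068, -0.001]
contact_force: [0.6, -0.4, -2.5]
opening: 0.283
```

>>> carry_out --motion '[0, 0, 0, 0, -0.131, 0, 0, 0, 0, 0, -0.131, 0, 0, 0, 0, 0, -0.131, 0, 0, 0, 0, 0, 0, 0]'

```text
clock: 8.07
tool_pos: [0.6538, -0.1789, 0.3469]
eef_rot: [0.964, -0.049, -0.26, -0.014]
contact_force: [-0.0, -0.3, -2.4]
opening: 0.284
```

```bash
cat >> h.py <<'E'
def err(S,hgt,st=None,grip=True):
    "tool-frame move (cm, rotvec) to bring drift collar hgt over S, axis along n_"
    st=st or monitor.get_state(); Rt=R.from_quat(st['eef_rot']); Rg=R.from_matrix(np.c_[-xs,ys,-n_])
    T=np.array(S)+n_*(hgt+.081); d=Rt.inv().apply(T-st['tool_pos'])*100
    return d.round(2),(Rt.inv()*Rg).as_rotvec().round(4)
E
python3 - <<'E'
from h import *
st=monitor.get_state(); print(st['tool_pos'],st['q'].round(2),err([.543,-.1683,.1353],.139,st))
w=snapshot('wrist'); cv2.imwrite('pics/w2.png',w['frame'][...,::-1])
np.savez('w2.npz',pos=st['tool_pos'],rot=st['eef_rot'],**{k:v for k,v in w.items() if not isinstance(v,str)})
E
```

```text
[ 0.6537584  -0.17888264  0.34689601] [ 0.22  0.99 -0.11  0.81  0.11  1.87 -1.53] (array([0.97, 0.11, 1.88]), array([0.0011, 0.0027, 0.0036]))
```

View pics/w2.png

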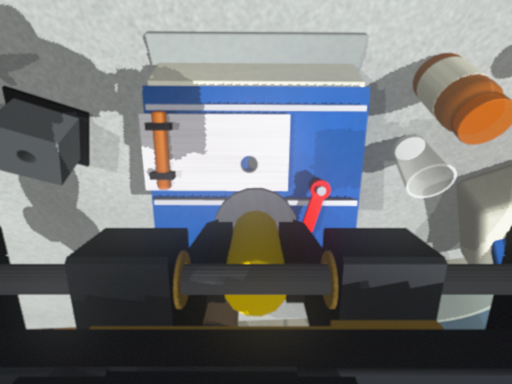

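```bash
python3 - <<'E'
from h import *
d=dict(np.load('w2.npz')); st={'tool_pos':d['pos'],'eef_rot':d['rot']}
W=cloud(d,st); f=d['frame']; hsv=cv2.cvtColor(f,cv2.COLOR_RGB2HSV); h=(W-c_)@n_
print('plate h',np.nanmedian(h[115:130,310:350]),np.nanmedian(h[140:180,310:350][:,:]), 'carriage h',np.nanmedian(h[120:150,220:280]))
print('px hsv',hsv[163,240:260:3].tolist(),hsv[188,312:328:3].tolist())
g=cv2.cvtColor(f,cv2.COLOR_RGB2GRAY)
m=np.zeros_like(g); m[148:180,234:266]=(g[148:180,234:266]<(g[140:150,225:235].mean()*.82)); 
n,l,stt,cen=cv2.connectedComponentsWithStats(m); k=1+np.argmax(stt[1:,4]); print('hole',stt[k],cen[k])
cs,_=cv2.findContours((l==k).astype('uint8'),0,1); e=cv2.fitEllipse(max(cs,key=len)); print(e)
hc=np.nanmedian(h[120:150,220:280]); eye=on_plane(d,e[0],hc,st); print('eye',eye)
B=cs[0][:,0]; Q=np.array([on_plane(d,b,hc,st)-eye for b in B]); print('hole size mm',np.ptp(Q@xs)*1000,np.ptp(Q@ys)*1000, 'ctr', (Q@xs).min()+(Q@xs).max(),(Q@ys).min()+(Q@ys).max())
mc=np.zeros_like(g); s_=hsv[178:200,308:334]; mc[178:200,308:334]=(s_[...,1]<90)&(s_[...,2]>110)
n,l,stt,cen=cv2.connectedComponentsWithStats(mc); print(stt[1:],cen[1:])
k=1+np.argmin(np.hypot(*(cen[1:]-[320,188]).T)); hp=np.nanmedian(h[l==k]); p=on_plane(d,cen[k],hp,st)
print('pivot h',hp,p,'rel eye mm',[((p-eye)@a*1000).round(2) for a in(xs,ys,n_)])
r=((hsv[...,0]<6)|(hsv[...,0]>174))&(hsv[...,1]>150); r[:170]=0;r[:,:300]=0;r[240:,:]=0;r[:,335:]=0
P=W[r]; P=P[np.isfinite(P[:,0])]; hh=(P-c_)@n_; P=P[abs(hh-np.median(hh))<.003]; X=np.c_[(P-p)@xs,(P-p)@ys]; X=X[np.hypot(*X.T)>.02]; v=X.mean(0); print('arm h',np.median(hh),'keeper angle',np.arctan2(v[0],-v[1]),len(X))
E
```

```text
plate h 0.00018003260240030566 0.00018789522904570118 carriage h 0.011353808146837278
px hsv [[120, 17, 212], [111, 113, 182], [111, 116, 189], [114, 10, 129], [110, 12, 131], [108, 10, 129], [130, 3, 229]] [[179, 180, 240], [175, 153, 142], [120, 16, 191], [117, 10, 229], [166, 29, 225], [179, 178, 247]]
hole [240 156  18  17 239] [248.74476987 163.94979079]
((248.73716735839844, 163.95103454589844), (16.49146842956543, 16.66207504272461), 95.96820831298828)
eye [ 0.54444781 -0.16030685  0.13536611]
hole size mm 18.419570482085607 19.3620985909968 ctr 0.0002450927207521235 -0.0005285247368225447
[[308 183   1   1   1]
 [316 186  10  10  77]
 [325 199   1   1   1]
 [329 199   4   1   4]] [[308.         183.        ]
 [320.63636364 190.2987013 ]
 [325.         199.        ]
 [330.5        199.        ]]
pivot h 0.030475847728546043 [ 0.52355893 -0.23775759  0.16477187] rel eye mm [np.float64(25.67), np.float64(79.21), np.float64(19.12)]
arm h 0.02665726195267677 keeper angle 1.3141984443175243 254
```

>>> carry_out --motion '[1, -0.3, 2.7, 0, 0.003, 0.004, 0, 0, 3, 0, 0, 0, 0, 0, 3, 0, 0, 0, 0, 0, 0, 0, 0, 0, 0, 0, 0, 0, 0, 0]' --grip_force 60

```text
clock: 8.75
tool_pos: [0.6198, -0.1732, 0.2722]
eef_rot: [0.965, -0.052, -0.255, -0.012]
contact_force: [0.9, 0.3, -2.1]
opening: 0.282
```

```bash
python3 - <<'E'
from h import *
st=monitor.get_state(); print(st['q'].round(2),err([.5440,-.1643,.1354],.07,st),st['contact_force'])
w=snapshot('wrist'); s=snapshot('scene')
a=w['frame'][100:384,100:420,::-1]; a=cv2.resize(a,(400,355))
e=proj(s,[.5444,-.1603,.1354])[0].astype(int); print(e)
b=cv2.resize(s['frame'][e[1]-50:e[1]+40,e[0]-50:e[0]+50,::-1],(394,355))
cv2.imwrite('pics/w3.png',np.hstack([a,b]))
E
```

```text
[ 0.23  0.98 -0.12  1.08  0.12  1.6  -1.57] (array([ 0.23, -0.09,  0.57]), array([ 0.0015, -0.0077, -0.002 ])) [ 0.90425971  0.31056782 -2.11333464]
[223 163]
```

View pics/w3.png

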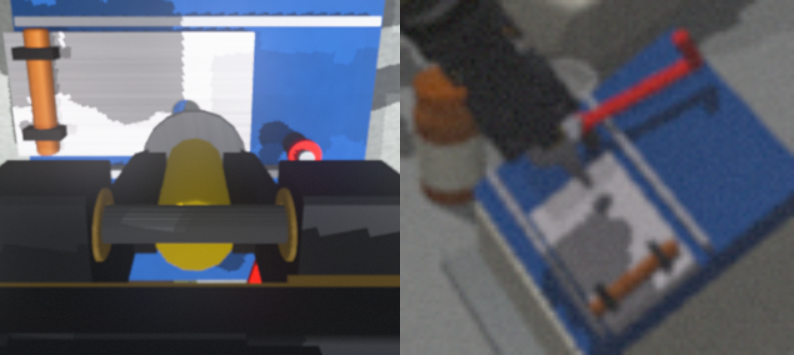

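```bash
python3 - <<'E'
from h import *
from scipy.optimize import least_squares
st=monitor.get_state(); w=snapshot('wrist'); W=cloud(w,st)
T=(W-st['tool_pos'])@R.from_quat(st['eef_rot']).as_matrix()
hsv=cv2.cvtColor(w['frame'],cv2.COLOR_RGB2HSV)
m=(abs(T[...,2]-.075)<.006)&(np.hypot(T[...,0],T[...,1])<.035)&(hsv[...,1]<60)&(hsv[...,2]>80)
P=T[m]; print(m.sum(),np.median(P[:,2]),np.percentile(P,[1,99],axis=0).round(4).tolist())
cs,_=cv2.findContours(m.astype('uint8'),0,1); b=max(cs,key=len)[:,0]; E=T[b[:,1],b[:,0]]; E=E[np.hypot(E[:,0],E[:,1])>.022]
r=least_squares(lambda q:np.hypot(E[:,0]-q[0],E[:,1]-q[1])-.0245,[0,0],loss='soft_l1',f_scale=.0005); print(len(E),r.x*1000,r.fun.std())
A=np.c_[P[:,:2],np.ones(len(P))]; print('plane slopes',np.linalg.lstsq(A,P[:,2],rcond=None)[0])
y=(hsv[...,0]>20)&(hsv[...,0]<34)&(hsv[...,1]>150)&(np.hypot(T[...,0],T[...,1])<.03)
P=T[y]; print('handle',len(P),np.percentile(P,[1,50,99],axis=0).round(4).tolist())
for a in(.015,.035,.055,.065):
    q=P[abs(P[:,2]-a)<.003]; print(a,len(q),(np.percentile(q[:,0],97).round(4),np.median(q[:,1]).round(4)) if len(q)>5 else '')
E
```

```text
1846 0.07433654660279279 [[0.0032, -0.0215, 0.0727], [0.0235, 0.0223, 0.0783]]
110 [-0.8657584   0.37688752] 0.00044212455699803343
plane slopes [0.03926001 0.00093381 0.07391265]
handle 2576 [[-0.0117, -0.0117, -0.0263], [0.0085, 0.0011, 0.019], [0.0171, 0.0227, 0.0486]]
0.015 1157 (np.float64(0.0114), np.float64(0.0003))
0.035 285 (np.float64(0.0118), np.float64(0.0002))
0.055 5 
0.065 0
```

>>> carry_out --motion '[0.33, -0.05, 0.57, 0, -0.007, -0.002, 0, 0, 1, 0, 0, 0, 0, 0, 0.8, 0, 0, 0, 0, 0, 0.4, 0, 0, 0, 0, 0, 0, 0, 0, 0]'

```text
clock: 9.52
tool_pos: [0.6077, -0.1711, 0.2445]
eef_rot: [0.964, -0.05, -0.261, -0.013]
contact_force: [-0.5, 0.8, -2.9]
opening: 0.282
```

```bash
python3 - <<'E'
from h import *
st=monitor.get_state(); print(err([.5440,-.1643,.1354],.048,st),st['contact_force'],st['moment'])
E
```

```text
(array([-0.09, -0.01, -0.25]), array([0.0011, 0.0044, 0.0007])) [-0.47153853  0.8171167  -2.88355939] [ 0.1262093  -0.71930734 -0.11663454]
```

>>> carry_out --motion '[0, 0.1, 0.5, 0, 0, 0, 0, 0.1, 0.5, 0, 0, 0, 0, 0.1, 0.5, 0, 0, 0, 0, 0.02, 0.5, 0, 0, 0, 0, 0, 0, 0, 0, 0]'

```text
clock: 10.15
tool_pos: [0.5973, -0.1735, 0.2268]
eef_rot: [0.964, -0.05, -0.261, -0.013]
contact_force: [1.0, 3.5, -3.5]
opening: 0.283
```

```bash
cat > chk.py <<'E'
from h import *
import sys
st=monitor.get_state(); F=st['contact_force']; print(err([.5437,-.1675,.1354],float(sys.argv[1]),st),'F xs,ys,n',[(F@a).round(1) for a in(xs,ys,n_)],'M',st['moment'].round(2))
E
python3 chk.py 0
```

```text
(array([-0.09, -0.04,  2.51]), array([0.0013, 0.0043, 0.0005])) F xs,ys,n [np.float64(-2.3), np.float64(-3.6), np.float64(-2.7)] M [ 0.57 -1.15 -0.4 ]
```

>>> carry_out --motion '[0, 0.02, 0.5, 0, 0, 0, 0, 0, 0.4, 0, 0, 0, 0, 0, 0.3, 0, 0, 0, 0, 0, 0, 0, 0, 0]'

```text
clock: 10.65
tool_pos: [0.5914, -0.1731, 0.2166]
eef_rot: [0.964, -0.05, -0.261, -0.013]
contact_force: [1.2, 3.6, -3.9]
opening: 0.28
```

```bash
python3 chk.py 0
```

```text
(array([-0.09, -0.06,  1.33]), array([0.0014, 0.0041, 0.0005])) F xs,ys,n [np.float64(-2.6), np.float64(-3.7), np.float64(-2.9)] M [ 0.55 -1.36 -0.38]
```

>>> carry_out --motion '[0, 0, 0.4, 0, 0, 0, 0, 0, 0.3, 0, 0, 0, 0, 0, 0.3, 0, 0, 0, 0, 0, 0, 0, 0, 0]'

```text
clock: 11.15
tool_pos: [0.5864, -0.1725, 0.2081]
eef_rot: [0.964, -0.05, -0.261, -0.013]
contact_force: [2.2, 2.6, -3.9]
opening: 0.283
```

```bash
python3 chk.py 0
```

```text
(array([-0.08, -0.05,  0.34]), array([0.0014, 0.0041, 0.0005])) F xs,ys,n [np.float64(-3.6), np.float64(-2.8), np.float64(-2.4)] M [ 0.57 -1.37 -0.38]
```

Nearly home, with low forces. Press the last few mm until contact shows.

>>> carry_out --motion '[0, 0, 0.2, 0, 0, 0, 0, 0, 0.2, 0, 0, 0, 0, 0, 0.1, 0, 0, 0, 0, 0, 0, 0, 0, 0]'

```text
clock: 11.65
tool_pos: [0.5843, -0.1723, 0.2044]
eef_rot: [0.964, -0.05, -0.26, -0.013]
contact_force: [3.8, 2.4, 0.4]
opening: 0.281
```

```bash
python3 chk.py 0
```

```text
(array([-0.08, -0.05, -0.08]), array([0.0014, 0.0031, 0.0004])) F xs,ys,n [np.float64(-2.9), np.float64(-2.7), np.float64(2.1)] M [ 0.56 -1.05 -0.37]
```

>>> carry_out --motion '[0, 0, 0.1, 0, 0, 0, 0, 0, 0.1, 0, 0, 0, 0, 0, 0.1, 0, 0, 0, 0, 0, 0, 0, 0, 0]'

```text
clock: 12.15
tool_pos: [0.584, -0.1723, 0.2044]
eef_rot: [0.965, -0.05, -0.259, -0.013]
contact_force: [5.6, 2.0, 13.6]
opening: 0.282
```

```bash
python3 chk.py 0
```

```text
(array([-0.06, -0.06, -0.09]), array([ 0.0016, -0.0004, -0.    ])) F xs,ys,n [np.float64(2.2), np.float64(-2.6), np.float64(14.4)] M [ 0.75 -0.19 -0.5 ]
```

>>> carry_out --motion '[0, 0, -0.2, 0, 0, 0, 0, 0, 0, 0, 0, 0, 0, 0, 0, 0, 0, 0, 0, 0, 0, 0, 0, 0, 0, 0, -2, 0, 0, 0, 0, 0, -4, 0, 0, 0, 0, 0, -4, 0, 0, 0, 0, 0, 0, 0, 0, 0]' --hand 5.5

```text
clock: 13.15
tool_pos: [0.6355, -0.1776, 0.2917]
eef_rot: [0.965, -0.05, -0.258, -0.013]
contact_force: [-0.3, -1.3, -0.8]
opening: 0.626
```

```bash
python3 - <<'E'
from h import *
st=monitor.get_state(); w=snapshot('wrist'); W=cloud(w,st); cv2.imwrite('pics/w4.png',w['frame'][...,::-1]); print(st['tool_pos'],st['opening'],st['contact_force'])
h=(W-c_)@n_; S=np.array([.5437,-.1675,.1354]); X=np.stack([(W-S)@xs,(W-S)@ys],-1); r=np.hypot(X[...,0],X[...,1])
hsv=cv2.cvtColor(w['frame'],cv2.COLOR_RGB2HSV); y=(hsv[...,0]>20)&(hsv[...,0]<34)&(hsv[...,1]>150)
m=(r<.024)&~y&(hsv[...,1]<80)&(h>.005)&(h<.03); print('collar h',m.sum(),np.median(h[m]) if m.any() else '', 'carriage',np.nanmedian(h[(r>.03)&(r<.06)&(hsv[...,1]<60)&(abs(h-.011)<.004)]))
P=W[y&(r<.04)]; hh=(P-c_)@n_; print('handle top h',np.percentile(hh,98)); t=P[hh>np.percentile(hh,98)-.004]; print('top ctr rel S',cv2.minEnclosingCircle(np.c_[(t-S)@xs*1000,(t-S)@ys*1000].astype('float32')))
red=((hsv[...,0]<6)|(hsv[...,0]>174))&(hsv[...,1]>150)&(h>.02)&(h<.07)
P=W[red]; hh=(P-c_)@n_; A=P[hh<.031]; p=S+.026*xs+.072*ys; v=np.c_[(A-p)@xs,(A-p)@ys]; v=v[np.hypot(*v.T)>.02]; print(len(v),'keeper',np.arctan2(v[:,0].mean(),-v[:,1].mean())); T=P[hh>.035]; print('tab',len(T), [(np.median((T-p)@a)*1000).round(1) for a in(xs,ys,n_)] if len(T) else '')
E
```

```text
[ 0.63552605 -0.1775592   0.29170535] 0.6264965624434548 [-0.34150906 -1.26178587 -0.81107332]
collar h 1023 0.01738375102860876 carriage 0.011294159994129227
handle top h 0.22007010495649604
top ctr rel S ((-18.405302047729492, 31.225683212280273), 4.339991092681885)
319 keeper 1.2991110617324662
tab 54 [np.float64(104.1), np.float64(-30.4), np.float64(27.5)]
```

View pics/w4.png

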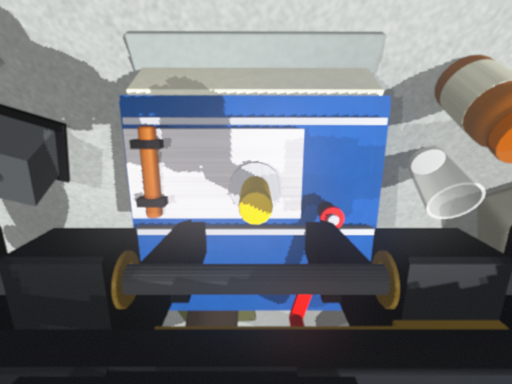

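>>> carry_out --motion '[-3, 1, 0, 0, 0, 0, -3, 1, 0, 0, 0, 0, -3, 1, 0, 0, 0, 0, -3, 1, 0, 0, 0, 0, -1.75, 0.1, 2, 0, 0, 0, 0, 0, 0, 0, 0, 0]'

```text
clock: 13.95
tool_pos: [0.4985, -0.205, 0.3409]
eef_rot: [0.963, -0.051, -0.263, -0.013]
contact_force: [-0.3, -0.5, 0.2]
opening: 0.627
```

```bash
cat >> h.py <<'E'
S=np.array([.5437,-.1675,.1354])
def rel(st):
    d=np.array(st['tool_pos'])-S; F=np.array(st['contact_force'])
    Rg=R.from_matrix(np.c_[-xs,ys,-n_])
    print('tcp in seat mm',[(d@a*1000).round(1) for a in(xs,ys,n_)],'rot err',(R.from_quat(st['eef_rot']).inv()*Rg).as_rotvec().round(4),'F',[(F@a).round(1) for a in(xs,ys,n_)],'open',round(st['opening']*88.1,1),'t',st['clock'])
E
python3 - <<'E'
from h import *
st=monitor.get_state(); rel(st); print(st['q'].round(2)); w=snapshot('wrist'); W=cloud(w,st); cv2.imwrite('pics/w5.png',w['frame'][...,::-1])
hsv=cv2.cvtColor(w['frame'],cv2.COLOR_RGB2HSV); D=W-S; X=np.stack([D@xs,D@ys,D@n_],-1)*1000
red=((hsv[...,0]<6)|(hsv[...,0]>174))&(hsv[...,1]>150)&(X[...,2]<60)
P=X[red]; print(len(P)); T=P[P[:,2]>42]; print('tab top',len(T),cv2.minEnclosingCircle(T[:,:2].astype('float32')) if len(T) else '',np.percentile(P[:,2],[5,50,95]))
E
```

```text
tcp in seat mm [np.float64(138.3), np.float64(42.0), np.float64(157.4)] rot err [ 0.0009  0.0089 -0.0004] F [np.float64(0.3), np.float64(0.5), np.float64(0.1)] open 55.3 t 13.95
[ 0.33  0.75 -0.12  1.42  0.14  1.51 -1.51]
2974
tab top 178 ((135.64529418945312, 42.445823669433594), 5.839728832244873) [14.13329355 15.40279967 44.54663358]
```

View pics/w5.png

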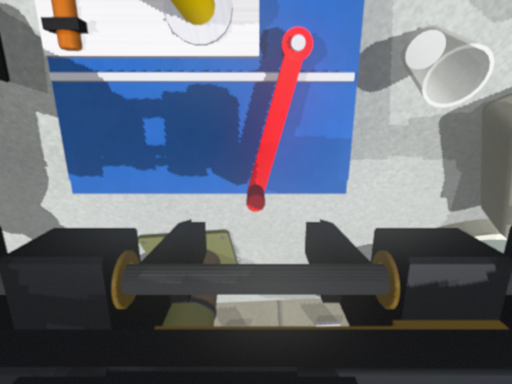

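>>> carry_out --motion '[0.25, 0, 2, 0, 0.008, 0, 0, 0, 3, 0, 0, 0, 0, 0, 2, 0, 0, 0, 0, 0, 0.3, 0, 0, 0, 0, 0, 0, 0, 0, 0, 0, 0, 0, 0, 0, 0, 0, 0, 0, 0, 0, 0, 0, 0, 0, 0, 0, 0]'

```text
clock: 15.0
tool_pos: [0.4675, -0.2013, 0.2774]
eef_rot: [0.965, -0.05, -0.256, -0.013]
contact_force: [0.3, -0.1, 0.0]
opening: 0.621
```

>>> carry_out --motion '[0, 0, 0, 0, 0, 0, 0, 0, 0, 0, 0, 0, 0, 0, 0, 0, 0, 0, 0, 0, 0, 0, 0, 0, 0, 0, 0, 0, 0, 0]' --hand 1.0 --grip_force 12

```text
clock: 15.62
tool_pos: [0.4672, -0.2013, 0.2771]
eef_rot: [0.965, -0.05, -0.257, -0.013]
contact_force: [0.2, -0.4, 0.3]
opening: 0.15
```

```bash
python3 - <<'E'
from h import *
rel(monitor.get_state())
# arc plan in tool axes (cm): tool x=-xs, y=ys
p=np.array([26,72]); th=np.arctan2(135.6-26,72-42.4); print('theta',th)
t=np.r_[np.linspace(th,0,15)]
P=np.c_[26+114*np.sin(t),72-114*np.cos(t)]; d=np.diff(P,axis=0)/10; print(np.c_[-d[:,0],d[:,1]].round(2).tolist())
E
```

```text
tcp in seat mm [np.float64(133.7), np.float64(41.6), np.float64(86.4)] rot err [ 0.0015 -0.0044  0.0004] F [np.float64(-0.0), np.float64(0.4), np.float64(0.4)] open 13.2 t 15.625
theta 1.3070164604938348
[[0.33, -1.01], [0.42, -0.98], [0.51, -0.94], [0.59, -0.88], [0.67, -0.82], [0.75, -0.76], [0.81, -0.69], [0.87, -0.61], [0.93, -0.52], [0.97, -0.43], [1.01, -0.34], [1.04, -0.25], [1.05, -0.15], [1.06, -0.05]]
```

>>> carry_out --motion '[0.33, -1.01, 0, 0, -0.004, 0, 0.42, -0.98, 0, 0, 0, 0, 0.51, -0.94, 0, 0, 0, 0, 0.59, -0.88, 0, 0, 0, 0, 0.67, -0.82, 0, 0, 0, 0, 0.75, -0.76, 0, 0, 0, 0, 0.81, -0.69, 0, 0, 0, 0, 0, 0, 0, 0, 0, 0]'

```text
clock: 16.62
tool_pos: [0.5097, -0.1436, 0.2561]
eef_rot: [0.965, -0.05, -0.258, -0.013]
contact_force: [1.0, 0.0, 0.3]
opening: 0.15
```

```bash
python3 - <<'E'
from h import *
st=monitor.get_state(); rel(st); d=np.array(st['tool_pos'])-S; X=np.array([d@xs,d@ys])*1000-[26,72]; print('radius',np.hypot(*X),'theta',np.arctan2(X[0],-X[1]))
E
```

```text
tcp in seat mm [np.float64(91.9), np.float64(-20.2), np.float64(86.3)] rot err [ 0.0011 -0.0016  0.0019] F [np.float64(-0.7), np.float64(-0.1), np.float64(0.8)] open 13.2 t 16.625
radius 113.33389996943937 theta 0.62014139916833
```

>>> carry_out --motion '[0.8, -0.55, 0, 0, 0, 0, 0.9, -0.5, 0, 0, 0, 0, 0.95, -0.4, 0, 0, 0, 0, 1, -0.32, 0, 0, 0, 0, 1, -0.23, 0, 0, 0, 0, 1, -0.13, 0, 0, 0, 0, 0.6, -0.05, 0, 0, 0, 0, 0, 0, 0, 0, 0, 0]'

```text
clock: 17.62
tool_pos: [0.5654, -0.128, 0.225]
eef_rot: [0.965, -0.05, -0.258, -0.013]
contact_force: [0.6, 0.9, 0.8]
opening: 0.155
```

```bash
cat > k.py <<'E'
from h import *
st=monitor.get_state(); rel(st); d=np.array(st['tool_pos'])-S; X=np.array([d@xs,d@ys])*1000-[26,72]; print('radius',np.hypot(*X),'theta',np.arctan2(X[0],-X[1]))
E
python3 k.py
```

```text
tcp in seat mm [np.float64(29.8), np.float64(-41.6), np.float64(86.3)] rot err [ 0.0007 -0.0013  0.001 ] F [np.float64(0.0), np.float64(-0.9), np.float64(1.0)] open 13.7 t 17.625
radius 113.67060841124056 theta 0.03307296443890331
```

>>> carry_out --motion '[0.3, 0, 0, 0, 0, 0, 0.3, 0, 0, 0, 0, 0, 0.2, 0, 0, 0, 0, 0, 0, 0, 0, 0, 0, 0]'

```text
clock: 18.12
tool_pos: [0.572, -0.1284, 0.2213]
eef_rot: [0.965, -0.05, -0.258, -0.014]
contact_force: [1.0, 5.1, 0.2]
opening: 0.152
```

```bash
python3 k.py
```

```text
tcp in seat mm [np.float64(22.2), np.float64(-41.8), np.float64(86.4)] rot err [ 0.0005 -0.001   0.0014] F [np.float64(-0.3), np.float64(-5.2), np.float64(0.5)] open 13.4 t 18.125
radius 113.88673164966156 theta -0.03368909555850304
```

>>> carry_out --motion '[0.2, 0.05, 0, 0, 0, 0, 0.2, 0.05, 0, 0, 0, 0, 0, 0, 0, 0, 0, 0]'

```text
clock: 18.5
tool_pos: [0.5735, -0.1287, 0.2202]
eef_rot: [0.964, -0.05, -0.261, -0.014]
contact_force: [-4.3, 7.3, 7.2]
opening: 0.15
```

```bash
python3 - <<'E'
exec(open('k.py').read())
w=snapshot('wrist'); W=cloud(w,st); hsv=cv2.cvtColor(w['frame'],cv2.COLOR_RGB2HSV); D=W-S; X=np.stack([D@xs,D@ys,D@n_],-1)*1000
red=((hsv[...,0]<6)|(hsv[...,0]>174))&(hsv[...,1]>150)&(X[...,2]<60)&(X[...,2]>10)
A=X[red]; A=A[A[:,2]<19]; print(len(A)); q=np.polyfit(A[:,1],A[:,0],1); print('arm slope ->theta',-np.arctan(q[0]),'x at tab',np.polyval(q,-42),'at pivot',np.polyval(q,72),'y range',A[:,1].min(),A[:,1].max())
cv2.imwrite('pics/w6.png',w['frame'][...,::-1])
E
```

```text
tcp in seat mm [np.float64(20.3), np.float64(-41.7), np.float64(86.2)] rot err [-0.0007  0.0053  0.0025] F [np.float64(7.9), np.float64(-6.8), np.float64(3.7)] open 13.3 t 18.5
radius 113.88237846775876 theta -0.04979412334330027
1680
arm slope ->theta -0.044716033687673434 x at tab 19.848696140396342 at pivot 24.949724309605983 y range -47.9321887970485 83.35830613816817
```

View pics/w6.png

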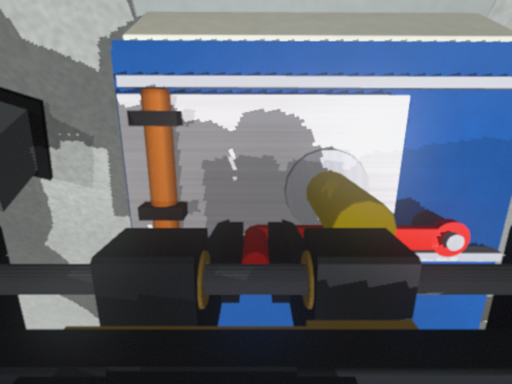

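>>> carry_out --motion '[0, 0, 0, 0, 0, 0, 0, 0, 0, 0, 0, 0, 0, 0, 0, 0, 0, 0, 0, 0, -1, 0, 0, 0, 0, 0, -3, 0, 0, 0, 0, 0, -4, 0, 0, 0, 0, 0, -4, 0, 0, 0, -2, 0, -2, 0, 0, 0]' --hand 2.6

```text
clock: 19.55
tool_pos: [0.6284, -0.1358, 0.3518]
eef_rot: [0.965, -0.05, -0.257, -0.013]
contact_force: [-0.2, 0.1, 0.1]
opening: 0.29
```

>>> carry_out --motion '[4, 0, -3, 0, 0, 0, 4, 0, -3, 0, 0, 0, 0, 0, 0, 0, 0, 0]'

```text
clock: 19.92
tool_pos: [0.7054, -0.1488, 0.3547]
eef_rot: [0.964, -0.06, -0.258, -0.014]
contact_force: [0.2, -0.9, -1.3]
opening: 0.296
```

```bash
python3 - <<'E'
exec(open('k.py').read())
w=snapshot('wrist'); W=cloud(w,st); hsv=cv2.cvtColor(w['frame'],cv2.COLOR_RGB2HSV); D=W-S; X=np.stack([D@xs,D@ys,D@n_],-1)*1000
red=((hsv[...,0]<6)|(hsv[...,0]>174))&(hsv[...,1]>150)&(X[...,2]<60)&(X[...,2]>10)
P=X[red]; A=P[abs(P[:,2]-15.5)<1.5]; T=P[P[:,2]>42]; print(len(A),len(T))
q=np.polyfit(A[:,1],A[:,0],1); print('theta',-np.arctan(q[0]),'x at tab/pivot',np.polyval(q,[-42,72]))
if len(T): print('tab top',cv2.minEnclosingCircle(T[:,:2].astype('float32')),np.median(T,0))
r=np.hypot(X[...,0],X[...,1]); m=(r<24)&(hsv[...,1]<60)&(X[...,2]>-3)&(X[...,2]<9); print('collar n',np.median(X[m][:,2]),m.sum())
m=(r>30)&(r<60)&(hsv[...,1]<40)&(abs(X[...,2])<3);print('carriage n',np.median(X[m][:,2]))
s=snapshot('top')
for t in ['oil_bottle','beaker','weight']:
    Z=cloud(s); print(t,[np.nanmedian(Z[d['pixels']],0).round(3) for d in finder.masks_of(s,t)[:1]])
cv2.imwrite('pics/w7.png',np.hstack([cv2.resize(w['frame'][...,::-1],(400,300)),cv2.resize(s['frame'][110:270,220:433,::-1],(400,300))]))
E
```

```text
tcp in seat mm [np.float64(-27.7), np.float64(-35.6), np.float64(269.4)] rot err [-0.0054 -0.0019 -0.0174] F [np.float64(-0.9), np.float64(0.8), np.float64(-0.9)] open 26.0 t 19.925
radius 120.24775668043418 theta -0.46282957508484524
699 83
theta 0.01981568549941468 x at tab/pivot [27.33191667 25.07263281]
tab top ((25.938175201416016, -41.54526901245117), 6.232424736022949) [ 24.7231423  -41.3937072   45.22009509]
collar n 5.861722898885587 577
carriage n -0.10417554922999145
oil_bottle [array([ 0.557, -0.403,  0.114])]
beaker [array([ 0.448, -0.422,  0.045])]
weight [array([ 0.554, -0.201,  0.127])]
```

View pics/w7.png

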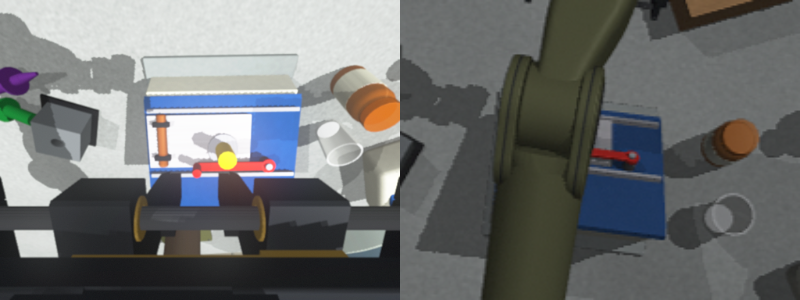

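```bash
python3 - <<'E'
from h import *
st=monitor.get_state(); rel(st)
w=snapshot('wrist'); f=w['frame']; hsv=cv2.cvtColor(f,cv2.COLOR_RGB2HSV); W=cloud(w,st); D=W-S; X=np.stack([D@xs,D@ys,D@n_],-1)*1000
red=((hsv[...,0]<8)|(hsv[...,0]>172))&(hsv[...,1]>120)&(X[...,2]<60)&(X[...,2]>8)
# pivot cap: bright, low-sat, near expected
pp=(np.hypot(X[...,0]-26,X[...,1]-72)<8)&(hsv[...,1]<90)&(X[...,2]>16); print('cap',pp.sum(),X[pp].mean(0), (X[pp].min(0)+X[pp].max(0))/2)
T=X[red&(X[...,2]>43)]; print('tab',len(T),T.min(0),T.max(0))
A=X[red&(abs(X[...,2]-15.5)<1.2)]
for lo in range(-50,80,10):
    q=A[(A[:,1]>lo)&(A[:,1]<lo+10)]
    if len(q)>15: print(lo,len(q),q[:,0].min().round(1),q[:,0].max().round(1))
E
```

```text
tcp in seat mm [np.float64(-25.0), np.float64(-37.0), np.float64(271.7)] rot err [-0.0124 -0.0037 -0.0113] F [np.float64(0.2), np.float64(0.4), np.float64(0.9)] open 25.9 t 20.175
cap 55 [26.07738491 72.26396085 19.01351649] [26.4425754  72.2030351  18.30601995]
tab 87 [ 19.62496827 -47.4370187   43.51424101] [ 31.78043931 -35.87008121  47.04190128]
-40 43 19.1 32.7
-30 80 19.3 32.9
-20 74 19.0 32.8
-10 47 19.5 33.0
0 16 30.0 33.0
10 28 25.1 33.1
20 74 19.3 33.2
30 77 19.4 33.3
40 76 19.6 31.9
50 74 19.5 32.1
60 79 16.0 34.9
70 50 16.0 34.8
```

```bash
python3 - <<'E'
from h import *
s=snapshot('scene'); Z=cloud(s)
for t in ['oil_bottle','beaker','weight']: print(t,[(round(d['p'],2),np.nanmedian(Z[d['pixels']],0).round(3)) for d in finder.masks_of(s,t)[:2]])
print(workorder.finish_job())
E
```

```text
oil_bottle [(0.7, array([ 0.578, -0.392,  0.066])), (0.31, array([ 0.569, -0.104,  0.127]))]
beaker [(0.77, array([ 0.447, -0.426,  0.073]))]
weight [(0.59, array([0.544, 0.423, 0.034]))]
the job is handed in; nothing more can be done
None
```

I've put the drift fully home, swung the keeper to its stop, and handed the job in at about 20 s on the robot's clock, with the arm clear. The interface gives no verdict, so these are my own last checks:

- **Drift:** I took the yellow drift from its stand, tilted it to the hole axis, and pressed it through the carriage. At the end the force rose to about 14 N with no further movement. The collar's top measures 6.0 mm above the carriage, which is the collar's own thickness, so it lies flat. I did not measure the carriage's final sideways position directly. It started about 7 mm out, and a fully seated shank leaves it little play.
- **Keeper:** I pushed it until it met resistance (about 8 N), then let go. The arm's edges run parallel to the carriage's cross direction to within about 0.01 rad, so it is at its stop over the collar.
- **Readings that disagreed:** While I was still pressing, the arm read about -0.04 rad. The first look after letting go gave +0.02 rad. The later edge measurement showed it straight.
- **Bystanders:** The bottle, beaker and weight measured within about 3 mm of where they started. In the bottle's case one scene-camera height reading differed by more, because less of it was visible. One overhead detection placed the weight on the mount, but the scene camera showed it in its original place.
- **Look-alikes:** The green and purple drifts stood upright at the start and were lying down on my first close look. I had touched nothing by then, so I believe they toppled on their own.

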